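# Build up the second tier of a stud-jointed vial rack

## Task

Finish the upper tier of the vial rack in the fume hood. One rack module stands on its studs but was never pushed down: press it fully home on the base. Take the other, loose module of the same kind, set it on the free studs beside it and press it fully home too, so that both sit flat on the base with no gap under them; do not disturb the glassware, caps and other things around.

Things in the scene. Friction and masses are not known exactly. Their poses are not given: they have to be found in the camera images.
- rack_base: Base tier of the rack, held to the bench by suction feet (cannot move). Origin at the centre of its underside; 66 mm in x, 218 mm in y, deck (flat top) at z = 40 mm. On the deck stand two groups of four round studs, at x = +-14, y = +-36 mm from the group's centre (the two seat points). A stud is 20 mm thick, 17 mm high, the last 4 mm tapering to 13 mm, with a sprung clutch pad on its outer side.
- started_seat (a point): Centre of the stud group under the started module, at deck height; axes as the base's (y along the row). A module set down squarely stops on the clutch pads about 9 mm above the deck, located by the stud tops; pressed at its middle with about 10 to 17 N it slips down onto the deck and stays. Home: its centre 23 mm above this point.
- free_seat (a point): Centre of the free stud group, at deck height, 108 mm along the base's y from the other one, with the same studs and pads; axes as the base's. The loose module is home when its underside lies on the deck, its centre 23 mm above this point.
- started_center (a point): Centre of the started module: off-white block, 104 mm long (y), 60 mm wide (x), 46 mm high, on its studs with a gap of about 9 mm under it. Its top has 12 open square wells (15 x 16 mm, 25 mm deep), six towards each end, and between them a solid land across the middle, 24 mm in y, 50 mm in x, level with the rim, to press on. The point lies 23 mm above its underside; z up.
- loose_center (a point): Centre (23 mm above the underside, z up) of the loose module, alike in every way, standing upright on the bench. 0.1 to 0.15 kg; 60 mm wide in x, its long sides flat from bottom to top: grip it there. Underside: four square sockets 22 x 22 mm, 18 mm deep, centred at x = +-14, y = +-36 mm, so it fits either way round.
- narrow_rack: Bystander, leave alone: a narrow single-row rack, 150 x 34 x 46 mm, no sockets; origin under its centre.
- amber_bottle: Bystander, leave alone: amber glass reagent bottle with a paper cone over its neck, 97 mm wide, 225 mm high; origin under its centre.
- jar: Bystander, leave alone: glass jar, 72 mm wide, 95 mm high; origin under its centre.
- cork_ring: Bystander, leave alone: cork ring 100 mm wide, 34 mm high, with white chromatography plates on it; origin under its centre.
- red_cap: Bystander, leave alone: red screw cap, 54 mm wide, 30 mm high; origin under its centre.
- teal_cap: Bystander, leave alone: teal screw cap lying open side up, 60 mm wide, 24 mm high; origin under its centre.
- vial: Bystander, leave alone: corked glass vial, 24 mm wide, 70 mm high; origin under its centre.
There are look-alikes about, which are no part of the job. Leave any brown, orange or purple look-alike of the part that bears loose_center alone.

How it is judged:
By the outcome, as a careful person would: the job done as asked, in the order asked, and still so for the second after the job is handed in, with the robot touching nothing.
It also fails if it takes over 54 s, if anything falls off the work surface, if the arm or the gripper's body presses on something with over 40 N, if the wrist force passes 120 N, or if a joint passes its speed limit or range.

## Robot

A 6-joint arm with a two-finger parallel gripper is mounted at the origin on the work surface. World frame = base frame: x ahead of the robot, y to its left, z up, the work surface at z = 0. Lengths are in m, angles in rad, forces in N, time in s.
With the tool pointing down it reaches from about 0.325 to 0.775 m from the base axis. Payload 5.5 kg.
Tool frame: the origin (TCP) lies between the finger pads; the fingertips stand ahead of it and the grasp point (between the pads) lies 5 mm behind it (tcp_to_tips is the z of the fingertips in the tool frame, in m); z points along the fingers, y is the line along which they close (so a half turn about z gives the same grasp; the last joint's range is limited). The gripper opens to 88 mm and grips with 3 to 60 N. Pads are 20 mm wide; open, the fingers measure 115 mm over their backs; the gripper's body (75 mm by 178 mm) begins 61 mm behind the grasp point.
Start: joints at [1.09, 0.091, 1.231, -0, 1.82, -0.057], TCP at [0.247, 0.547, 0.237] pointing down, gripper open.
Joint ranges: [-2.87, 2.87], [-0.86, 2.18], [0.17, 2.46], [-1.51, 4.65], [0.06, 2.69], [-2.65, 2.65]. Speed limits (rad/s): [2.57, 2.57, 3.01, 3.14, 3.14, 3.14].

## Interface

Orientations are given as a unit quaternion [x, y, z, w].
In Python, from workcell import observe, capture, camera_info, finish_job, recognise, outline_of, spot_point, tcp_to_tips gives the robot as it stands.
- The arm moves only by the tool carry_out, never from a script. Its argument "increments" is a list of rows, each an object with "gripper": the opening, from 0 (shut) to 1 (fully open); "travel": the shift along the tool's x, y, z in units of 40 mm (1.0 is 40 mm), a list of three; "rot": the turn, a rotation vector about the tool's x, y, z in units of 10 degrees (1.0 is 10 degrees), a list of three. A call has 1 to 10 rows; each row shifts and turns the commanded pose from where the row before left it, along the tool's axes as they then stand; what a row does not reach is not made up. A row lasts 1/8 s, in which the tool goes at most 62.5 mm and 10.7 degrees, less where a joint would pass 70% of its speed; a pose out of reach is approached as far as the arm can. A call is refused whole if a number of a shift passes 1 or a number of a turn 1, either way. A call with a gripper value outside its range is refused whole. The fingers move at their own pace and stop on an object; "squeeze" is the grip in N (left out, the last holds). Time passes only in rows, so rows that do not move let the fingers close. It gives the time, the measured TCP pose, the force, the opening and the grip force at its end, in the units of the state.
- observe(): the state, without advancing time (a new reading comes with each control period).
- capture(name): name is "scene" or "side" or "wrist"; returns (picture, depth): 384x512x3 uint8, blue, green, red; 384x512 float32, m along the optical axis (not along the pixel's ray), 0 where there is no reading.
- camera_info(name): a dict with "fov_y" (degrees; the focal length in pixels is half the picture's height over the tangent of half this angle, whatever the lens; pixels are square), "cx", "cy" (the principal point, pixels), "pose" (4x4, takes a point from camera to world coordinates). Camera axes: x right, y down, z forward; pixel columns grow to the right and rows downward; lengths in m; the calibration is good to about 2 mm. A picture is of the moment at which its call begins: read the wrist's pose just before it. camera_info takes no time and is no camera call; for the wrist camera it gives the pose at the moment of the call.
- finish_job(): hands the job in; it is judged then, once.
Trained networks look in the newest picture that a camera, given by its name, has taken for a name from the list of things; names that differ only in an ending like _2 or _b are one class to them, and where a whole thing is asked for, a point or a joint stands for the part that bears it (a point fixed in the world has none). Each returns a list of dicts, best first, with "p" (0 to 1); they miss things now and then, are a little off and sometimes report something else, mostly with a low value. They report only what shows in the picture. A call takes as long as a camera call. They do not tell look-alikes from the thing itself.
- recognise(camera, query): "bbox" ([left, top, right, bottom] in pixels, round what is visible of it).
- outline_of(camera, query): "region" (384x512 bool, what is visible of it) and "bbox" ([left, top, right, bottom] in pixels, round what is visible of it).
- spot_point(camera, query): "position" ([column, row] in pixels: a listed point, or the origin of a listed thing).
The state is a dict: "t": time; "joint_pos": joint angles; "dq": joint speeds; "joint_torque": joint torques, N m; "position": TCP position; "tcp_rot": TCP orientation; "wrist_force": force on the tool from outside, world axes, zero at the start; "torque": the same for the moment, N m; "finger_gap": opening from 0.0 (shut) to 1.0 (fully open); "finger_force": force on a finger pad.
Only numpy, scipy, OpenCV 4.12 (cv2) and the standard library are available. Lean on these libraries where they do the work, as an engineer would, in place of code of your own. Each camera call takes 0.05 s, during which the arm holds its last target. There are 200 camera calls.

## Working session

There is one attempt and no reset: what is moved stays moved. The work goes in short steps, Python scripts to look and compute and a tool call to move; the robot and the scene stay as the last step left them, time stands still between calls to the robot, and variables do not carry over. Pictures are saved under pics/ and viewed, at most 10 in all, crops included, and the job is handed in when it is done.

Besides the shell and the picture viewer there is one more tool, called after "Request:" by a JSON object that holds its "method" and its "body", one argument or row to a line. carry_out: Moves the arm, as the interface text tells. Its arguments: {"type":"object","properties":{"increments":{"type":"array"},"squeeze":{"type":"number"}},"required":["increments"]}

```bash
mkdir -p pics
cat > h.py <<'E'
import numpy as np, cv2
from workcell import *
from scipy.spatial.transform import Rotation as R
def cam(n):
    i=camera_info(n); f=192/np.tan(np.radians(i["fov_y"])/2); return f,i["cx"],i["cy"],np.array(i["pose"])
def cloud(n,d):
    f,cx,cy,T=cam(n); v,u=np.mgrid[:384,:512]
    P=np.stack([(u-cx)/f*d,(v-cy)/f*d,d],-1); return P@T[:3,:3].T+T[:3,3]
def atz(n,px,z):
    f,cx,cy,T=cam(n); r=T[:3,:3]@np.array([(px[0]-cx)/f,(px[1]-cy)/f,1]); return T[:3,3]+r*(z-T[2,3])/r[2]
E
python3 - <<'E'
from h import *
ims=[]
for n in ("scene","side"):
    p,d=capture(n); C=cloud(n,d); ims.append(p); np.save(n+"_c.npy",C); cv2.imwrite(n+".png",p)
    for q in ("loose_center","started_center","free_seat","started_seat"):
        for s in spot_point(n,q)[:3]:
            c,r=s["position"]; print(n,q,s["p"].__round__(2),np.round([c,r]),C[int(min(r,383)),int(min(c,511))].round(3))
    for q in ("loose_center","rack_base"):
        for s in recognise(n,q): print(n,q,'box',round(s["p"],2),np.round(s["bbox"]))
cv2.imwrite("pics/a.png",cv2.resize(ims[0],(800,600)));cv2.imwrite("pics/b.png",cv2.resize(ims[1],(800,600)))
print(observe(),tcp_to_tips)
E
```

```text
scene loose_center 0.94 [249. 203.] [ 0.539 -0.042  0.043]
scene loose_center 0.93 [223. 186.] [ 0.57  -0.164  0.052]
scene loose_center 0.85 [317. 208.] [0.374 0.094 0.049]
scene started_center 0.88 [272. 254.] [0.62  0.236 0.091]
scene started_center 0.31 [391. 261.] [0.334 0.361 0.034]
scene free_seat 0.64 [289. 241.] [0.56  0.219 0.097]
scene free_seat 0.46 [239. 307.] [0.74  0.285 0.017]
scene started_seat 0.9 [277. 267.] [0.634 0.281 0.095]
scene loose_center box 0.93 [265. 166. 299. 189.]
scene loose_center box 0.83 [234. 188. 268. 223.]
scene loose_center box 0.77 [206. 174. 239. 201.]
scene loose_center box 0.74 [306. 190. 330. 221.]
scene loose_center box 0.59 [193. 153. 224. 181.]
scene rack_base box 0.55 [258. 228. 312. 296.]
side loose_center 0.82 [264. 219.] [ 0.532 -0.066  0.032]
side loose_center 0.82 [219. 254.] [ 0.344 -0.164  0.046]
side loose_center 0.81 [199. 212.] [0.339 0.035 0.042]
side started_center 0.82 [254. 151.] [0.608 0.22  0.095]
side free_seat 0.84 [236. 176.] [0.517 0.176 0.038]
side started_seat 0.57 [253. 162.] [0.592 0.187 0.073]
side loose_center
[... 271 characters left out ...]
]
{'t': 0.7, 'joint_pos': array([ 1.09028847e+00,  9.10484236e-02,  1.23067414e+00,  1.30185319e-05,
        1.81979583e+00, -5.66931524e-02]), 'dq': array([ 0.00065342, -0.00056375, -0.00065661, -0.00098936,  0.00029778,
        0.00058308]), 'joint_torque': array([-3.09392177e-03, -4.46061730e+01, -4.06398475e+01,  6.93994830e-02,
        1.99787010e-02, -1.03518269e-05]), 'position': array([0.24674711, 0.54693551, 0.23667673]), 'tcp_rot': array([2.10323399e-01, 9.77631867e-01, 3.74752637e-05, 3.77207187e-06]), 'wrist_force': array([ 0.6903035 , -0.06601147, -0.31581085]), 'torque': array([-0.02127898,  0.01549787, -0.008057  ]), 'finger_force': 0.0, 'finger_gap': 0.9974280559047575} 0.014
```

View pics/a.png

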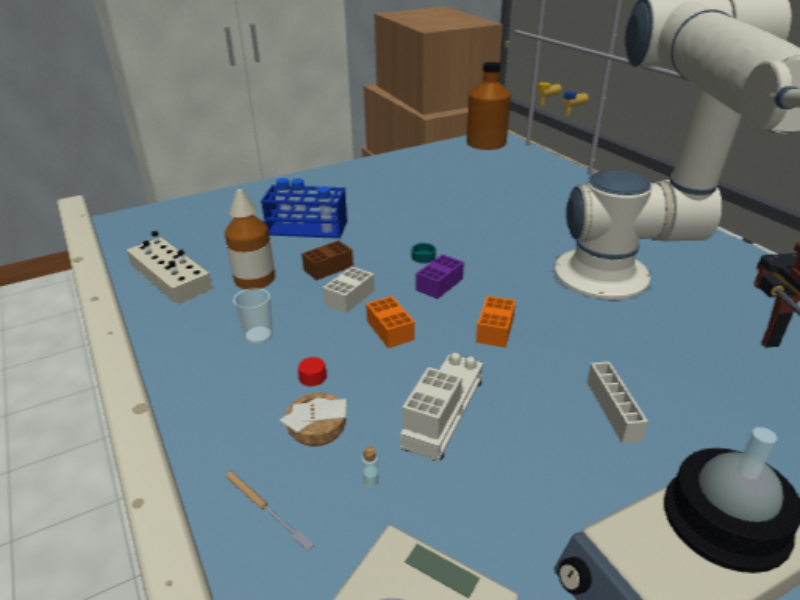

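View pics/b.png

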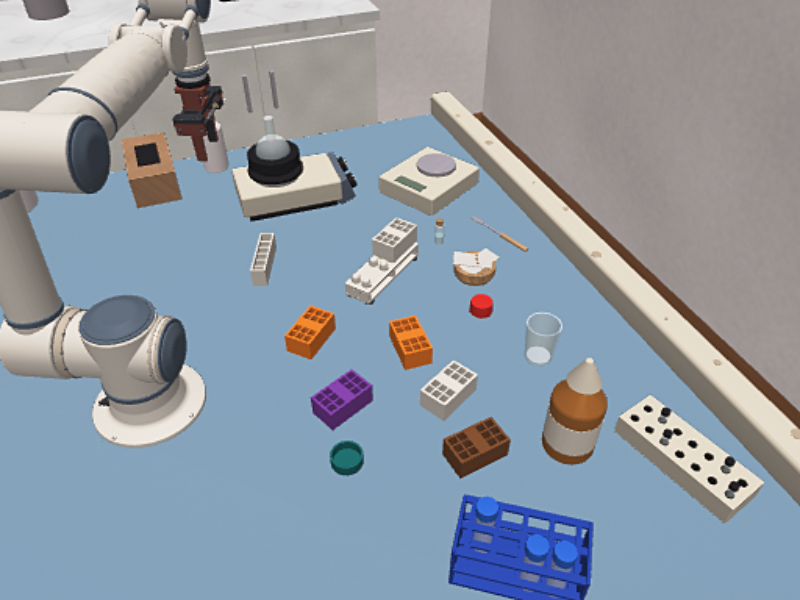

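The scene view shows the started module at (272,245) on the base, with the free studs beside it at about (289,228). In native scene pixels, these could be taken for the loose module:
- off-white: (223,180)
- orange: (249,203) and (317,208)
- purple: (282,177)
- brown: (209,167)

By the description it is the off-white one. The long white block at the far left has round holes and is a different thing.

```bash
cat > fit.py <<'E'
from h import *
def rect(pts,name):
    (c,s,a)=cv2.minAreaRect((pts[:,:2]*1000).astype(np.float32))
    if s[0]>s[1]: s=s[::-1]; a-=90
    # long-axis direction = a+90
    print(name,len(pts),'c',np.round(c,1),'size',np.round(s,1),'long axis deg',round((a+90)%180,1),'z med',pts[:,2].mean().round(4)); return c
def pick(C,im,c,rad,z0,z1,sat=60):
    hsv=cv2.cvtColor(im,cv2.COLOR_BGR2HSV)
    m=(np.hypot(C[...,0]-c[0],C[...,1]-c[1])<rad)&(C[...,2]>z0)&(C[...,2]<z1)&(hsv[...,1]<sat)
    return m
E
python3 - <<'E'
from fit import *
L=[];S=[];B=[]
for n in ("scene","side"):
    C=np.load(n+"_c.npy"); im=cv2.imread(n+".png")
    for nm,c,z0,z1,lst,rad in (("loose",(.57,-.17),.042,.052,L,.085),("started",(.615,.225),.088,.105,S,.08),("base",(.585,.19),.035,.065,B,.16)):
        p=C[pick(C,im,c,rad,z0,z1)]; lst.append(p)
        if len(p)>5: rect(p,n+" "+nm)
for l,nm in((L,"L"),(S,"S"),(B,"B")): rect(np.vstack(l),nm)
for q in ("amber_bottle","jar","red_cap","teal_cap","vial","cork_ring","narrow_rack"):
    s=spot_point("side",q); print(q,[ (round(k["p"],2),atz("side",k["position"],0).round(3)) for k in s[:2]])
for k in recognise("side","loose_center"): 
    b=k["bbox"]; print(atz("side",((b[0]+b[2])/2,(b[1]+b[3])/2),.03).round(3))
a=cv2.imread("side.png"); b=cv2.imread("scene.png")
cv2.imwrite("pics/c.png",np.hstack([cv2.resize(a[190:310,180:330],(400,320)),cv2.resize(b[150:300,190:340],(400,320))]))
E
```

```text
scene loose 259 c [ 538.9 -178.2] size [105.8 122.9] long axis deg 116.5 z med 0.0462
scene started 667 c [605.8 233.4] size [ 61.5 110. ] long axis deg 36.3 z med 0.0944
scene base 827 c [606.5 154. ] size [195.8 234. ] long axis deg 36.1 z med 0.0457
side loose 353 c [ 551.5 -204.8] size [ 63.1 103.7] long axis deg 28.9 z med 0.0463
side started 283 c [605.3 231.8] size [ 67.6 110.1] long axis deg 37.0 z med 0.0943
side base 604 c [597.1 172.7] size [134.6 281. ] long axis deg 7.8 z med 0.0457
L 612 c [ 538.7 -178.3] size [106.3 122.9] long axis deg 116.5 z med 0.0463
S 950 c [606.  232.3] size [ 67.6 111.7] long axis deg 37.0 z med 0.0943
B 1431 c [598.  202.7] size [175.5 285.1] long axis deg 3.4 z med 0.0457
amber_bottle [(0.73, array([ 0.722, -0.391,  0.   ]))]
jar [(0.86, array([ 0.771, -0.168,  0.   ]))]
red_cap [(0.63, array([ 0.709, -0.009,  0.   ]))]
teal_cap [(0.86, array([ 0.323, -0.273,  0.   ]))]
vial [(0.54, array([0.734, 0.26 , 0.   ]))]
cork_ring [(0.62, array([0.782, 0.153, 0.   ])), (0.16, array([0.727, 0.008, 0.   ]))]
narrow_rack [(0.66, array([0.304, 0.344, 0.   ])), (0.17, array([0.564, 0.194, 0.   ]))]
[ 0.551 -0.21   0.03 ]
[ 0.532 -0.352  0.03 ]
[0.342 0.04  0.03 ]
[ 0.344 -0.162  0.03 ]
[ 0.532 -0.066  0.03 ]
```

View pics/c.png

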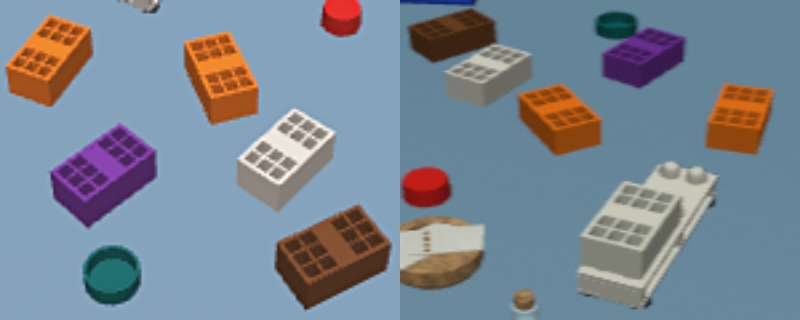

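The crops show the chosen module is off-white. Its neighbours are brown (near the top left of the right crop, clearly separate), orange and purple. Measured poses: 
- Loose: (551,-205) mm, long axis 29°, top at 46 mm, size 63x104.
- Started: (606,232) mm, 36.5°, top at 94 mm. 

Both match the given sizes. Next I check the corridor and plan the first approach.

```bash
cat > plan.py <<'E'
from h import *
def plan(x,y,z,yaw):
    s=observe(); Rm=R.from_quat(s["tcp_rot"]).as_matrix(); p=s["position"]
    cur=np.degrees(np.arctan2(Rm[1,0],Rm[0,0])); dy=(yaw-cur+180)%360-180
    t=np.radians(yaw); X=np.array([np.cos(t),np.sin(t),0]); Z=np.array([0,0,-1.]); Y=np.cross(Z,X)
    d=np.array([x,y,z])-p
    print('pos',p.round(4),'yaw',round(cur,2),'tilt',(Rm[:,2]*57.3).round(2),'F',np.round(s["wrist_force"],1),'t',round(s["t"],2))
    print('rot z units',round(-dy/10,3),' then travel units',(np.array([d@X,d@Y,d@Z])/.04).round(3))
    c,sn=np.cos(np.radians(-cur)),0
    print('travel in current frame',((Rm.T@d)/.04).round(3))
E
python3 - <<'E'
from plan import *
plan(.606,.232,.20,36.5)
a,b=np.array([.247,.547]),np.array([.606,.232]);u=(b-a)/np.linalg.norm(b-a)
for n in("scene","side"):
    C=np.load(n+"_c.npy").reshape(-1,3);w=C[:,:2]-a;s=w@u;l=abs(w@[-u[1],u[0]])
    for k in range(-2,12):
        m=(s>k*.05)&(s<k*.05+.05)&(l<.1)&(C[:,2]<.5)
        if m.any(): print(n,k*50,C[m,2].max().round(3),end='; ')
E
```

```text
pos [0.2467 0.5469 0.2366] yaw 155.72 tilt [ -0.   -0.  -57.3] F [ 1.1 -0.   0.1] t 1.1
rot z units 11.922  then travel units [ 2.536 11.671  0.915]
travel in current frame [-11.424  -3.484   0.916]
scene -100 0.005; scene -50 0.005; scene 0 0.393; scene 50 0.347; scene 100 0.151; scene 150 0.05; scene 200 0.005; scene 250 0.005; scene 300 0.005; scene 350 0.005; scene 400 0.1; scene 450 0.099; scene 500 0.1; scene 550 0.006; side -100 0.007; side -50 0.429; side 0 0.5; side 50 0.349; side 100 0.156; side 150 0.05; side 200 0.007; side 250 0.008; side 300 0.008; side 350 0.007; side 400 0.099; side 450 0.101; side 500 0.1; side 550 0.042;
```

Request:
{"method": "carry_out", "body": {
  "increments": [
    {"gripper":0,"travel":[-0.95,-0.29,0],"rot":[0,0,0]},
    {"gripper":0,"travel":[-0.95,-0.29,0],"rot":[0,0,0]},
    {"gripper":0,"travel":[-0.95,-0.29,0],"rot":[0,0,0]},
    {"gripper":0,"travel":[-0.95,-0.29,0],"rot":[0,0,0]},
    {"gripper":0,"travel":[-0.95,-0.29,0],"rot":[0,0,0]},
    {"gripper":0,"travel":[-0.95,-0.29,0],"rot":[0,0,0]},
    {"gripper":0,"travel":[-0.95,-0.29,0],"rot":[0,0,0]},
    {"gripper":0,"travel":[-0.95,-0.29,0],"rot":[0,0,0]},
    {"gripper":0,"travel":[-0.95,-0.29,0],"rot":[0,0,0]},
    {"gripper":0,"travel":[-0.95,-0.29,0],"rot":[0,0,0]}
  ]
}}

```text
t: 2.35
position: [0.5463, 0.284, 0.2367]
tcp_rot: [0.21, 0.978, 0.0, 0.0]
wrist_force: [0.1, -0.1, -0.3]
finger_gap: 0.005
finger_force: 0.0
```

Request:
{"method": "carry_out", "body": {
  "increments": [
    {"gripper":0,"travel":[-0.95,-0.29,0],"rot":[0,0,0.97]},
    {"gripper":0,"travel":[0,0,0],"rot":[0,0,1]},
    {"gripper":0,"travel":[0,0,0],"rot":[0,0,1]},
    {"gripper":0,"travel":[0,0,0],"rot":[0,0,1]},
    {"gripper":0,"travel":[0,0,0],"rot":[0,0,1]},
    {"gripper":0,"travel":[0,0,0],"rot":[0,0,1]},
    {"gripper":0,"travel":[0,0,0],"rot":[0,0,1]},
    {"gripper":0,"travel":[0,0,0],"rot":[0,0,1]},
    {"gripper":0,"travel":[0,0,0],"rot":[0,0,1]},
    {"gripper":0,"travel":[0,0,0],"rot":[0,0,1]}
  ]
}}

```text
t: 3.6
position: [0.5753, 0.2587, 0.2366]
tcp_rot: [0.884, 0.467, -0.0, -0.0]
wrist_force: [0.2, 0.4, -0.3]
finger_gap: 0.008
finger_force: 0.0
```

Request:
{"method": "carry_out", "body": {
  "increments": [
    {"gripper":0,"travel":[0,0,0],"rot":[0,0,1]},
    {"gripper":0,"travel":[0,0,0],"rot":[0,0,0.95]},
    {"gripper":0,"travel":[0,0,0],"rot":[0,0,0]},
    {"gripper":0,"travel":[0,0,0],"rot":[0,0,0]}
  ]
}}

```text
t: 4.1
position: [0.5753, 0.2587, 0.2366]
tcp_rot: [0.949, 0.315, -0.0, -0.0]
wrist_force: [-0.1, -0.1, 0.6]
finger_gap: 0.002
finger_force: 0.0
```

```bash
cat > look.py <<'E'
from fit import *
import sys
from plan import plan
def look(c,z0,z1,rad,out,sat=60):
    p,d=capture("wrist"); C=cloud("wrist",d); m=pick(C,p,c,rad,z0,z1,sat)
    cv2.imwrite("pics/"+out+".png",cv2.resize(p,(768,576))); np.save("w_c.npy",C); cv2.imwrite("w.png",p)
    print('cam pos',cam("wrist")[3].round(3).tolist())
    if m.sum()>10: rect(C[m],out)
    return p,C,m
E
python3 - <<'E'
from look import *
look((.606,.232),.085,.105,.085,"w1"); plan(.606,.232,.13,36.5)
for q in ("started_center","free_seat","started_seat"):
    for s in spot_point("wrist",q)[:2]: print(q,s["p"],s["position"],atz("wrist",s["position"],.072 if 'cent' in q else .04).round(4))
E
```

```text
cam pos [[0.597, -0.767, -0.233, 0.641], [-0.802, -0.571, -0.175, 0.306], [0.001, 0.291, -0.957, 0.385], [0.0, 0.0, 0.0, 1.0]]
w1 5003 c [608.6 233.1] size [ 60.2 104.2] long axis deg 36.2 z med 0.0944
pos [0.5753 0.2587 0.2366] yaw 36.67 tilt [ -0.    0.  -57.3] F [-0.2 -0.8 -0.4] t 4.15
rot z units 0.017  then travel units [0.22  0.994 2.666]
travel in current frame [0.217 0.995 2.666]
started_center 0.61 [293.3, 161.7] [0.6086 0.2332 0.072 ]
free_seat 0.6 [286.1, 248.3] [0.5198 0.1682 0.04  ]
```

View pics/w1.png

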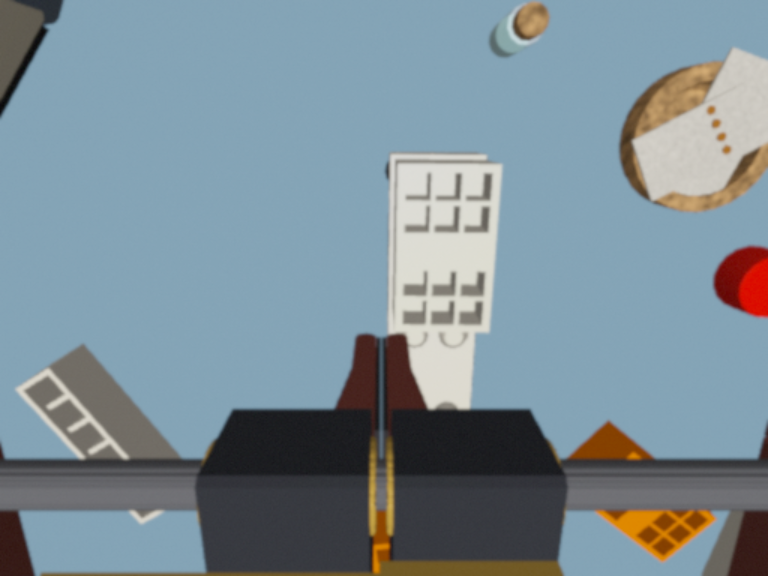

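The wrist view shows the started module (top centre, about (445,245)) on the base. Its measured size is 60.2x104.2 mm, so the fit is good: centre (608.6, 233.1), yaw 36.2°. The gripper body clears the cork ring.

Run:
```python
from plan import *
plan(.6086,.2331,.117,36.2)
```

```text
pos [0.5753 0.2587 0.2366] yaw 36.59 tilt [ -0.   -0.  -57.3] F [-1.4 -0.2  0.2] t 4.3
rot z units 0.039  then travel units [0.294 1.009 2.99 ]
travel in current frame [0.287 1.011 2.99 ]
```

Request:
{"method": "carry_out", "body": {
  "increments": [
    {"gripper":0,"travel":[0.15,0.5,0.4],"rot":[0,0,0.04]},
    {"gripper":0,"travel":[0.14,0.51,0.5],"rot":[0,0,0]},
    {"gripper":0,"travel":[0,0,0.7],"rot":[0,0,0]},
    {"gripper":0,"travel":[0,0,0.7],"rot":[0,0,0]},
    {"gripper":0,"travel":[0,0,0.6],"rot":[0,0,0]},
    {"gripper":0,"travel":[0,0,0.1],"rot":[0,0,0]},
    {"gripper":0,"travel":[0,0,0],"rot":[0,0,0]}
  ]
}}

```text
t: 5.18
position: [0.6088, 0.2323, 0.1159]
tcp_rot: [0.951, 0.31, -0.001, 0.0]
wrist_force: [-0.0, -0.4, 0.3]
finger_gap: 0.009
finger_force: 0.0
```

Request:
{"method": "carry_out", "body": {
  "increments": [
    {"gripper":0,"travel":[0,0,0.1],"rot":[0,0,0]},
    {"gripper":0,"travel":[0,0,0.06],"rot":[0,0,0]},
    {"gripper":0,"travel":[0,0,0.05],"rot":[0,0,0]}
  ]
}}

```text
t: 5.55
position: [0.6089, 0.2332, 0.1091]
tcp_rot: [0.951, 0.31, 0.001, 0.0]
wrist_force: [-0.2, -0.2, 6.0]
finger_gap: 0.003
finger_force: 3.1
```

Request:
{"method": "carry_out", "body": {
  "increments": [
    {"gripper":0,"travel":[0,0,0.05],"rot":[0,0,0]},
    {"gripper":0,"travel":[0,0,0.05],"rot":[0,0,0]},
    {"gripper":0,"travel":[0,0,0.05],"rot":[0,0,0]},
    {"gripper":0,"travel":[0,0,0.05],"rot":[0,0,0]}
  ]
}}

```text
t: 6.05
position: [0.6088, 0.2332, 0.1009]
tcp_rot: [0.951, 0.31, 0.001, 0.0]
wrist_force: [0.3, 0.5, 2.8]
finger_gap: 0.007
finger_force: 1.5
```

Request:
{"method": "carry_out", "body": {
  "increments": [
    {"gripper":0,"travel":[0,0,0.03],"rot":[0,0,0]},
    {"gripper":0,"travel":[0,0,0.03],"rot":[0,0,0]},
    {"gripper":0,"travel":[0,0,0],"rot":[0,0,0]}
  ]
}}

```text
t: 6.42
position: [0.6088, 0.2333, 0.1003]
tcp_rot: [0.951, 0.31, 0.001, -0.0]
wrist_force: [-3.3, -0.3, 11.9]
finger_gap: 0.004
finger_force: 5.9
```

Request:
{"method": "carry_out", "body": {
  "increments": [
    {"gripper":0,"travel":[0,0,0.03],"rot":[0,0,0]},
    {"gripper":0,"travel":[0,0,0.03],"rot":[0,0,0]},
    {"gripper":0,"travel":[0,0,0],"rot":[0,0,0]}
  ]
}}

```text
t: 6.8
position: [0.6088, 0.2333, 0.1002]
tcp_rot: [0.951, 0.31, 0.002, -0.0]
wrist_force: [-7.2, -2.1, 19.9]
finger_gap: 0.005
finger_force: 10.0
```

Contact is firm at z=0.100 and no longer moves, so the started module is home. Now up, and back to a place where the wrist camera sees the free studs.

Request:
{"method": "carry_out", "body": {
  "increments": [
    {"gripper":0,"travel":[0,0,-0.8],"rot":[0,0,0]},
    {"gripper":0,"travel":[0,0,-1],"rot":[0,0,0]},
    {"gripper":1,"travel":[-0.8,0,-1],"rot":[0,0,0]},
    {"gripper":1,"travel":[-1,0,-0.8],"rot":[0,0,0]},
    {"gripper":1,"travel":[-1,0,0],"rot":[0,0,0]},
    {"gripper":1,"travel":[-1,0,0],"rot":[0,0,0]},
    {"gripper":1,"travel":[-1,0,0],"rot":[0,0,0]},
    {"gripper":1,"travel":[-1,0,0],"rot":[0,0,0]},
    {"gripper":1,"travel":[0,0,0],"rot":[0,0,0]},
    {"gripper":1,"travel":[0,0,0],"rot":[0,0,0]}
  ]
}}

```text
t: 8.05
position: [0.4215, 0.0965, 0.2391]
tcp_rot: [0.951, 0.31, -0.0, -0.0]
wrist_force: [-0.2, -0.2, 0.4]
finger_gap: 0.871
finger_force: 0.0
```

Run:
```python
from look import *
p,C,m=look((.6086,.2331),.07,.105,.085,"w2")
m=pick(C,p,(.521,.169),.08,.048,.065); P=C[m]
t=np.radians(36.2);X=np.array([np.cos(t),np.sin(t)]);Y=np.array([-X[1],X[0]])
l=cv2.connectedComponents(m.astype(np.uint8))[1]
for k in range(1,l.max()+1):
    q=C[l==k]
    if len(q)>20:
        (c,r)=cv2.minEnclosingCircle((q[:,:2]*1000).astype(np.float32)); c=np.array(c)
        print(len(q),np.round(c,1),round(r,1),'local',np.round([(c-[608.6,233.1])@X,(c-[608.6,233.1])@Y],1),q[:,2].max().round(4))
for s in spot_point("wrist","free_seat")[:2]: print(s["p"],s["position"],atz("wrist",s["position"],.04).round(4))
mm=pick(C,p,(.6086,.2331),.1,.03,.045);print(mm.sum(), C[mm][:,2].mean() if mm.any() else 0)
plan(.551,-.205,.22,28.9)
```

```text
cam pos [[0.59, -0.773, -0.235, 0.488], [-0.808, -0.564, -0.172, 0.143], [0.0, 0.291, -0.957, 0.387], [0.0, 0.0, 0.0, 1.0]]
163 [538.5 201. ] 10.2 local [-75.5  15.5] 0.0583
164 [557.3 176.7] 10.6 local [-74.7 -15.2] 0.0589
354 [501.5 136.1] 10.8 local [-143.7  -15.1] 0.059
360 [483.4 160.6] 11.0 local [-143.9   15.4] 0.0588
1748 0.040222064947859106
pos [0.4217 0.0967 0.2389] yaw 36.15 tilt [-5.00e-02  0.00e+00 -5.73e+01] F [ 0.9 -0.5 -0.8] t 8.15
rot z units 0.725  then travel units [-0.816  8.167  0.473]
travel in current frame [-1.839  7.999  0.47 ]
```

View pics/w2.png

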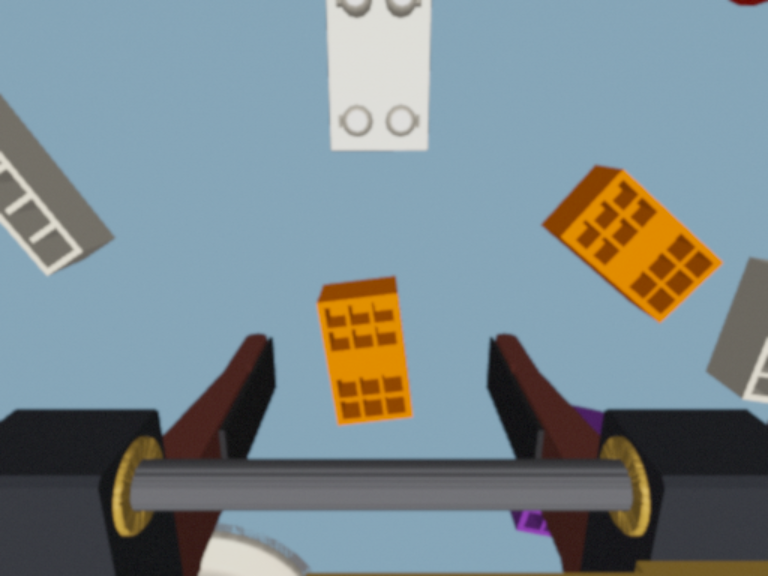

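The wrist view shows the free studs at the top of the picture ((357,120), (400,120), and the far pair at the edge). The near pair lies at local (-143.8, ±15), so free_seat = (521.4,169.4), yaw 36.3°. The started module's underside agrees with home. Now to the loose module, stopping a little short for a near look.

Request:
{"method": "carry_out", "body": {
  "increments": [
    {"gripper":1,"travel":[-0.48,0.97,0],"rot":[0,0,0]},
    {"gripper":1,"travel":[-0.48,0.97,0],"rot":[0,0,0]},
    {"gripper":1,"travel":[-0.48,0.97,0],"rot":[0,0,0]},
    {"gripper":1,"travel":[-0.48,0.97,0],"rot":[0,0,0]},
    {"gripper":1,"travel":[-0.48,0.97,0],"rot":[0,0,0]},
    {"gripper":1,"travel":[-0.48,0.97,0],"rot":[0,0,0]},
    {"gripper":1,"travel":[-0.48,0.97,0.2],"rot":[0,0,0]},
    {"gripper":1,"travel":[-0.48,0.97,0.2],"rot":[0,0,0.73]},
    {"gripper":1,"travel":[0,0,0],"rot":[0,0,0]},
    {"gripper":1,"travel":[0,0,0],"rot":[0,0,0]}
  ]
}}

```text
t: 9.4
position: [0.4805, -0.2444, 0.2229]
tcp_rot: [0.968, 0.25, -0.0, -0.001]
wrist_force: [-0.5, 0.5, -0.3]
finger_gap: 0.996
finger_force: 0.0
```

Run:
```python
from look import *
p,C,m=look((.552,-.205),.040,.055,.085,"w3",45)
l,st=cv2.connectedComponentsWithStats(m.astype(np.uint8))[1:3]
k=1+np.argmax(st[1:,4]); c=rect(C[l==k],"loose")
plan(c[0]/1000,c[1]/1000,.05,28.9)
```

```text
cam pos [[0.484, -0.837, -0.254, 0.553], [-0.875, -0.463, -0.141, -0.206], [0.0, 0.291, -0.957, 0.372], [0.0, 0.0, 0.0, 1.0]]
w3 4275 c [ 552.7 -204.7] size [ 59.8 104.1] long axis deg 27.3 z med 0.0467
loose 4275 c [ 552.7 -204.7] size [ 59.8 104.1] long axis deg 27.3 z med 0.0467
pos [ 0.4805 -0.2441  0.2234] yaw 28.94 tilt [-1.00e-02  4.00e-02 -5.73e+01] F [-0.4  0.8 -0.4] t 9.45
rot z units 0.004  then travel units [2.056 0.01  4.335]
travel in current frame [2.055 0.014 4.335]
```

View pics/w3.png

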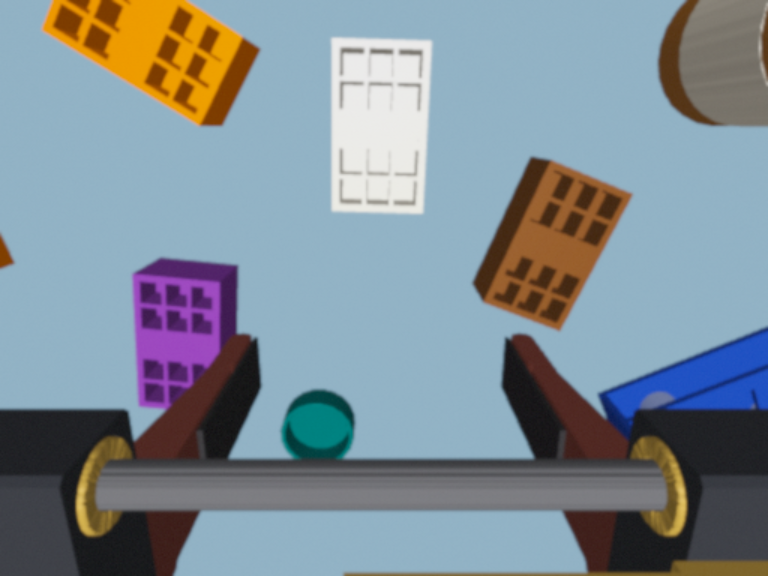

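The off-white module (centre (381,125)) has clear space on both sides; orange is at (150,60) and brown at (555,245). Refined pose: (552.7,-204.7), yaw 27.3°, size 59.8x104.1.

Request:
{"method": "carry_out", "body": {
  "increments": [
    {"gripper":1,"travel":[0.68,0,0],"rot":[0,0,0.16]},
    {"gripper":1,"travel":[0.69,-0.02,0.2],"rot":[0,0,0]},
    {"gripper":1,"travel":[0.69,-0.03,0.4],"rot":[0,0,0]},
    {"gripper":1,"travel":[0,0,0.9],"rot":[0,0,0]},
    {"gripper":1,"travel":[0,0,1],"rot":[0,0,0]},
    {"gripper":1,"travel":[0,0,1],"rot":[0,0,0]},
    {"gripper":1,"travel":[0,0,0.8],"rot":[0,0,0]},
    {"gripper":1,"travel":[0,0,0.53],"rot":[0,0,0]},
    {"gripper":1,"travel":[0,0,0],"rot":[0,0,0]}
  ]
}}

```text
t: 10.58
position: [0.5512, -0.2031, 0.0287]
tcp_rot: [0.972, 0.236, -0.001, -0.001]
wrist_force: [0.6, -1.0, 1.1]
finger_gap: 1.0
finger_force: 0.0
```

Request:
{"method": "carry_out", "body": {
  "increments": [
    {"gripper":0.5,"travel":[0,0,0],"rot":[0,0,0]},
    {"gripper":0.5,"travel":[0,0,0],"rot":[0,0,0]},
    {"gripper":0.5,"travel":[0,0,0],"rot":[0,0,0]},
    {"gripper":0.5,"travel":[0,0,0],"rot":[0,0,0]},
    {"gripper":0.5,"travel":[0,0,0],"rot":[0,0,0]}
  ],
  "squeeze": 20
}}

```text
t: 11.2
position: [0.5525, -0.2049, 0.0313]
tcp_rot: [0.972, 0.235, 0.001, 0.0]
wrist_force: [-0.2, 1.1, 5.2]
finger_gap: 0.683
finger_force: 20.0
```

Request:
{"method": "carry_out", "body": {
  "increments": [
    {"gripper":0.5,"travel":[0,0,-0.4],"rot":[0,0,0]},
    {"gripper":0.5,"travel":[0,0,-0.8],"rot":[0,0,0]},
    {"gripper":0.5,"travel":[0,0,-1],"rot":[0,0,0]},
    {"gripper":0.5,"travel":[0,0,-1],"rot":[0,0,0]},
    {"gripper":0.5,"travel":[0,0,-0.6],"rot":[0,0,0]}
  ]
}}

```text
t: 11.82
position: [0.5524, -0.2052, 0.1855]
tcp_rot: [0.972, 0.235, 0.001, 0.001]
wrist_force: [-0.2, 0.5, -1.5]
finger_gap: 0.683
finger_force: 20.0
```

Request:
{"method": "carry_out", "body": {
  "increments": [
    {"gripper":0.5,"travel":[0.2,-0.5,0],"rot":[0,0,0]},
    {"gripper":0.5,"travel":[0.4,-0.97,0],"rot":[0,0,0]},
    {"gripper":0.5,"travel":[0.4,-0.97,0],"rot":[0,0,0]},
    {"gripper":0.5,"travel":[0.4,-0.97,0],"rot":[0,0,0]},
    {"gripper":0.5,"travel":[0.4,-0.97,0],"rot":[0,0,0]},
    {"gripper":0.5,"travel":[0.4,-0.97,0],"rot":[0,0,0]},
    {"gripper":0.5,"travel":[0.4,-0.97,0],"rot":[0,0,0]},
    {"gripper":0.5,"travel":[0.4,-0.97,0],"rot":[0,0,0]},
    {"gripper":0.5,"travel":[0.4,-0.97,0],"rot":[0,0,0]},
    {"gripper":0.5,"travel":[0.18,-0.41,0],"rot":[0,0,-0.91]}
  ]
}}

```text
t: 13.08
position: [0.5188, 0.1719, 0.1804]
tcp_rot: [0.949, 0.315, -0.001, -0.0]
wrist_force: [0.3, -0.0, -1.3]
finger_gap: 0.682
finger_force: 20.0
```

Request:
{"method": "carry_out", "body": {
  "increments": [
    {"gripper":0.5,"travel":[0,0,0],"rot":[0,0,0]},
    {"gripper":0.5,"travel":[0,0,0],"rot":[0,0,0]},
    {"gripper":0.5,"travel":[0,0,0],"rot":[0,0,0]}
  ]
}}

```text
t: 13.45
position: [0.5207, 0.1682, 0.1819]
tcp_rot: [0.951, 0.31, -0.0, 0.0]
wrist_force: [-0.7, -0.1, -0.6]
finger_gap: 0.686
finger_force: 20.0
```

Run:
```python
from look import *
s=observe();x,y,z=s["position"]
p,C,m=look((x,y),z+.008,z+.03,.085,"w4")
m2=pick(C,p,(.6086,.2331),.08,.075,.1); rect(C[m2],"started") if m2.sum()>10 else 0
plan(.5214,.1694,.098,36.3); print(s["finger_gap"],s["finger_force"],m.sum())
```

```text
cam pos [[0.59, -0.772, -0.235, 0.587], [-0.807, -0.564, -0.173, 0.215], [0.001, 0.291, -0.957, 0.33], [0.0, 0.0, 0.0, 1.0]]
w4 16533 c [521.1 166.2] size [ 81.6 105.3] long axis deg 35.9 z med 0.1966
started 6532 c [599.1 226.3] size [60.2 80.6] long axis deg 36.3 z med 0.0859
pos [0.5208 0.1682 0.1821] yaw 36.17 tilt [-1.00e-02 -1.00e-02 -5.73e+01] F [ 0.1 -0.5 -1.2] t 13.5
rot z units -0.013  then travel units [ 0.03  -0.015  2.102]
travel in current frame [ 0.031 -0.015  2.102]
0.6860057287917128 19.999364912509918 16533
```

View pics/w4.png

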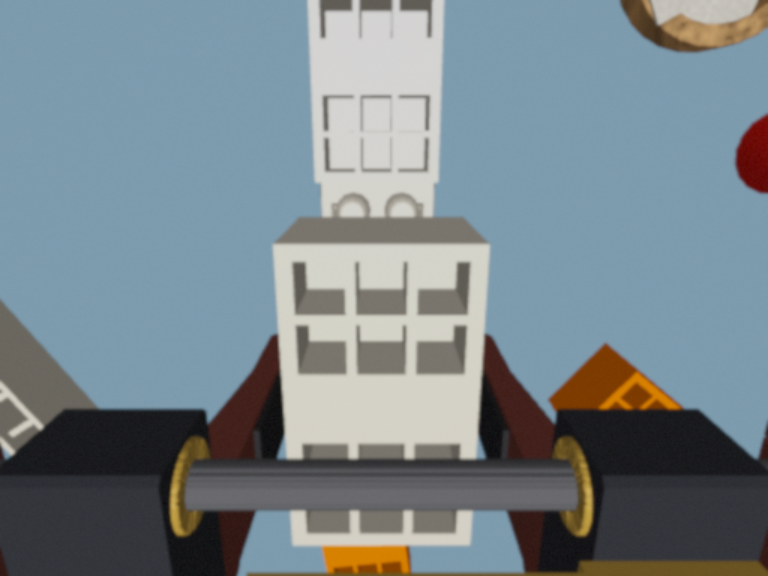

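The module is held squarely. The started module's top now reads 85.9 mm, so it is home. Next I check where the module sits in the grip against its neighbour.

Run:
```python
from fit import *
C=np.load("w_c.npy"); im=cv2.imread("w.png"); s=observe(); t=np.radians(36.25)
X=np.array([np.cos(t),np.sin(t)]);Y=np.array([-X[1],X[0]])
D=C[...,:2]-s["position"][:2]; a=D@X*1000; b=D@Y*1000; z=C[...,2]
hsv=cv2.cvtColor(im,cv2.COLOR_BGR2HSV); w=(hsv[...,1]<60)&(hsv[...,2]>140)
h=w&(z>.192)&(z<.204)&(abs(a)<70)&(abs(b)<34); g=w&(z>.08)&(z<.092)&(a>30)&(a<140)
for n,m in(("held",h),("started",g)):
    print(n,m.sum(),'a',np.percentile(a[m],[0,.5,99.5,100]).round(1),'b',np.percentile(b[m],[0,.5,99.5,100]).round(1),'z',z[m].mean().round(4))
for lo,hi in((-55,-30),(-30,0),(0,30),(30,55)):
    m=h&(a>lo)&(a<hi)
    if m.sum()>20: print(lo,m.sum(),np.percentile(b[m],[1,99]).round(1),z[m].mean().round(4))
print(s["position"])
```

```text
held 13201 a [-53.7 -52.1  51.4  51.7] b [-33.  -31.6  28.1  28.6] z 0.197
started 6157 a [ 57.2  58.  135.8 137.3] b [-29.5 -29.3  30.4  30.6] z 0.0864
-55 1484 [-31.3  28.1] 0.197
-30 3366 [-31.4  27.8] 0.197
0 4995 [-31.5  27.9] 0.197
30 3356 [-31.5  28. ] 0.1969
[0.52077318 0.16821373 0.18207708]
```

Relative to its neighbour, the held module must go +1.5 mm along tool x and -2.1 mm along tool y. The stud tops are at TCP z ≈ 0.088 and the pads at ≈ 0.080.

Request:
{"method": "carry_out", "body": {
  "increments": [
    {"gripper":0.5,"travel":[0.037,-0.053,0.3],"rot":[0,0,0]},
    {"gripper":0.5,"travel":[0,0,0.7],"rot":[0,0,0]},
    {"gripper":0.5,"travel":[0,0,0.7],"rot":[0,0,0]},
    {"gripper":0.5,"travel":[0,0,0.45],"rot":[0,0,0]},
    {"gripper":0.5,"travel":[0,0,0.1],"rot":[0,0,0]},
    {"gripper":0.5,"travel":[0,0,0],"rot":[0,0,0]}
  ]
}}

```text
t: 14.25
position: [0.521, 0.1716, 0.0927]
tcp_rot: [0.95, 0.312, 0.0, 0.0]
wrist_force: [0.4, 0.1, -1.5]
finger_gap: 0.685
finger_force: 20.0
```

Request:
{"method": "carry_out", "body": {
  "increments": [
    {"gripper":0.5,"travel":[0,0,0.08],"rot":[0,0,0]},
    {"gripper":0.5,"travel":[0,0,0.06],"rot":[0,0,0]},
    {"gripper":0.5,"travel":[0,0,0.05],"rot":[0,0,0]}
  ]
}}

```text
t: 14.62
position: [0.5208, 0.1717, 0.0848]
tcp_rot: [0.95, 0.312, 0.0, 0.0]
wrist_force: [0.4, 0.7, -1.4]
finger_gap: 0.679
finger_force: 20.0
```

Request:
{"method": "carry_out", "body": {
  "increments": [
    {"gripper":0.5,"travel":[0,0,0.05],"rot":[0,0,0]},
    {"gripper":0.5,"travel":[0,0,0.05],"rot":[0,0,0]},
    {"gripper":0.5,"travel":[0,0,0.03],"rot":[0,0,0]}
  ]
}}

```text
t: 15.0
position: [0.5212, 0.1714, 0.0802]
tcp_rot: [0.95, 0.312, 0.001, 0.0]
wrist_force: [-0.1, -1.2, 4.9]
finger_gap: 0.679
finger_force: 20.0
```

It rests on the pads (z=0.080, as predicted). Release, rise, close, then press at the middle.

Request:
{"method": "carry_out", "body": {
  "increments": [
    {"gripper":1,"travel":[0,0,0],"rot":[0,0,0]},
    {"gripper":1,"travel":[0,0,0],"rot":[0,0,0]},
    {"gripper":1,"travel":[0,0,0],"rot":[0,0,0]},
    {"gripper":1,"travel":[0,0,-0.3],"rot":[0,0,0]},
    {"gripper":1,"travel":[0,0,-0.5],"rot":[0,0,0]},
    {"gripper":1,"travel":[0,0,-0.5],"rot":[0,0,0]},
    {"gripper":0,"travel":[0,0,0],"rot":[0,0,0]},
    {"gripper":0,"travel":[0,0,0],"rot":[0,0,0]},
    {"gripper":0,"travel":[0,0,0],"rot":[0,0,0]},
    {"gripper":0,"travel":[0,0,0],"rot":[0,0,0]}
  ]
}}

```text
t: 16.25
position: [0.5203, 0.1715, 0.1306]
tcp_rot: [0.95, 0.312, -0.001, -0.0]
wrist_force: [-0.0, -0.5, -0.8]
finger_gap: 0.588
finger_force: 0.0
```

Request:
{"method": "carry_out", "body": {
  "increments": [
    {"gripper":0,"travel":[0,0,0],"rot":[0,0,0]},
    {"gripper":0,"travel":[0,0,0],"rot":[0,0,0]},
    {"gripper":0,"travel":[0,0,0],"rot":[0,0,0]}
  ]
}}

```text
t: 16.62
position: [0.5207, 0.1716, 0.1314]
tcp_rot: [0.95, 0.312, -0.0, 0.0]
wrist_force: [-0.7, -0.0, 0.2]
finger_gap: 0.245
finger_force: 0.0
```

Run:
```python
from fit import *
for n in("scene","side"):
    p,d=capture(n); C=cloud(n,d); m=pick(C,p,(.521,.171),.06,.075,.105,40)
    # plane tilt of top
    q=C[m]; q=q[abs(q[:,2]-np.median(q[:,2]))<.005]
    if len(q)>20:
        A=np.c_[q[:,:2]-[.521,.171],np.ones(len(q))]; k=np.linalg.lstsq(A,q[:,2],rcond=None)[0]; print(n,len(q),'slope',k[:2].round(3),'z',k[2].round(4))
    cv2.imwrite("pics/d_%s.png"%n,p)
a=cv2.imread("pics/d_side.png")[100:220,190:310]
b=cv2.imread("pics/d_scene.png")[190:310,230:350]
cv2.imwrite("pics/d.png",cv2.resize(np.hstack([a,b]),(800,400),interpolation=cv2.INTER_CUBIC)); s=observe();print(s["position"],s["finger_gap"],s["wrist_force"],s["t"])
```

```text
scene 467 slope [-0.003 -0.013] z 0.0944
side 258 slope [-0.003  0.007] z 0.0938
[0.52069025 0.17164243 0.13145674] 0.14729400732538858 [ 0.92175419 -0.4998344  -0.61958338] 16.725
```

View pics/d.png

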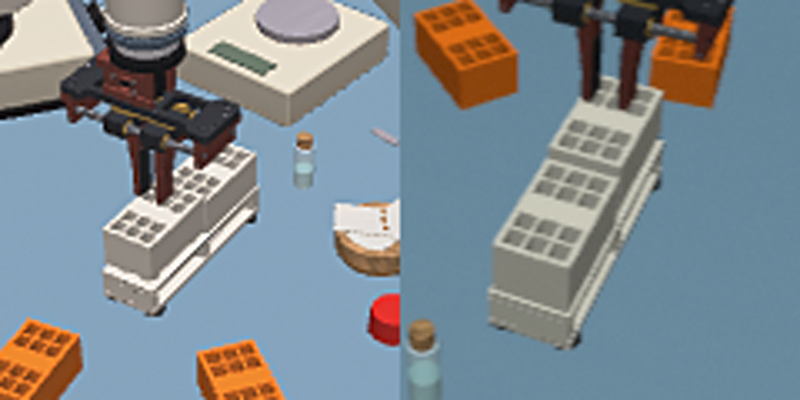

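The new module stands level at 94 mm on the free studs (left crop at (160,225)). The started module sits 9 mm lower on the deck. Now the press.

Request:
{"method": "carry_out", "body": {
  "increments": [
    {"gripper":0,"travel":[0,0,0.1],"rot":[0,0,0]},
    {"gripper":0,"travel":[0,0,0.1],"rot":[0,0,0]},
    {"gripper":0,"travel":[0,0,0.15],"rot":[0,0,0]},
    {"gripper":0,"travel":[0,0,0.1],"rot":[0,0,0]},
    {"gripper":0,"travel":[0,0,0.07],"rot":[0,0,0]},
    {"gripper":0,"travel":[0,0,0.05],"rot":[0,0,0]}
  ]
}}

```text
t: 17.48
position: [0.5209, 0.1716, 0.1091]
tcp_rot: [0.95, 0.312, 0.0, 0.0]
wrist_force: [-0.9, -1.5, 5.7]
finger_gap: 0.005
finger_force: 2.7
```

Request:
{"method": "carry_out", "body": {
  "increments": [
    {"gripper":0,"travel":[0,0,0.05],"rot":[0,0,0]},
    {"gripper":0,"travel":[0,0,0.05],"rot":[0,0,0]},
    {"gripper":0,"travel":[0,0,0.05],"rot":[0,0,0]},
    {"gripper":0,"travel":[0,0,0.05],"rot":[0,0,0]}
  ]
}}

```text
t: 17.98
position: [0.5211, 0.1717, 0.1014]
tcp_rot: [0.95, 0.312, 0.001, 0.0]
wrist_force: [0.2, -0.8, 2.5]
finger_gap: 0.006
finger_force: 1.6
```

Request:
{"method": "carry_out", "body": {
  "increments": [
    {"gripper":0,"travel":[0,0,0.04],"rot":[0,0,0]},
    {"gripper":0,"travel":[0,0,0.04],"rot":[0,0,0]},
    {"gripper":0,"travel":[0,0,0.03],"rot":[0,0,0]},
    {"gripper":0,"travel":[0,0,0.02],"rot":[0,0,0]},
    {"gripper":0,"travel":[0,0,0],"rot":[0,0,0]}
  ]
}}

```text
t: 18.6
position: [0.5208, 0.1716, 0.1002]
tcp_rot: [0.95, 0.312, 0.001, 0.0]
wrist_force: [-8.9, -3.1, 22.8]
finger_gap: 0.006
finger_force: 11.8
```

Request:
{"method": "carry_out", "body": {
  "increments": [
    {"gripper":0,"travel":[0,0,-0.5],"rot":[0,0,0]},
    {"gripper":0,"travel":[0,0,-1],"rot":[0,0,0]},
    {"gripper":0,"travel":[0,0,-1],"rot":[0,0,0]},
    {"gripper":0,"travel":[-1,0,-1],"rot":[0,0,0]},
    {"gripper":0,"travel":[-1,0,0],"rot":[0,0,0]},
    {"gripper":0,"travel":[-0.5,0,0],"rot":[0,0,0]},
    {"gripper":0,"travel":[0,0,0],"rot":[0,0,0]}
  ]
}}

```text
t: 19.48
position: [0.4397, 0.112, 0.2358]
tcp_rot: [0.95, 0.311, 0.0, 0.0]
wrist_force: [-0.5, -0.1, 0.4]
finger_gap: 0.001
finger_force: 0.0
```

Run:
```python
from fit import *
def sl(q,c):
    A=np.c_[q[:,:2]-c,np.ones(len(q))]; k=np.linalg.lstsq(A,q[:,2],rcond=None)[0]; return len(q),k.round(4)
for n in("scene","side","wrist"):
    p,d=capture(n); C=cloud(n,d)
    for nm,c in(("new",(.521,.171)),("started",(.6076,.2345))):
        q=C[pick(C,p,c,.04,.075,.105,40)]
        if len(q)>20: print(n,nm,sl(q,c))
    if n!="wrist": im=p if n=="scene" else np.hstack([im,p])
cv2.imwrite("pics/e.png",cv2.resize(im,(800,300),interpolation=cv2.INTER_AREA))
s=observe();print(s["position"],s["wrist_force"],s["t"])
```

```text
scene new (389, array([-0.0089, -0.0104,  0.0844]))
scene started (477, array([-0.0044, -0.0084,  0.0844]))
side new (220, array([0.0076, 0.027 , 0.0846]))
side started (203, array([0.0085, 0.0234, 0.0848]))
wrist new (3817, array([ 0.0007, -0.0017,  0.0856]))
[0.44051258 0.11271233 0.23500764] [ 0.25671921 -0.28374103 -0.42835476] 19.625
```

View pics/e.png

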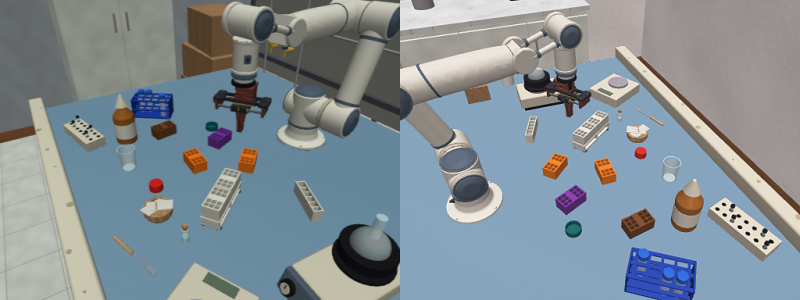

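Both modules are level at the same height (scene (222,195), side (590,130)), and everything around them is where it was.

```bash
python3 -c "from workcell import *; print(finish_job())"
```

```text
the job is handed in; nothing more can be done
None
```

Both rack modules are pressed home and sit level on the base at the same height; nothing around them looks disturbed, and the job is handed in at about 20 s.

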